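# Lay out the flask station on the laboratory bench

## Robot

A 6-joint arm with a two-finger parallel gripper is mounted at the origin on the work surface. World frame = base frame: x ahead of the robot, y to its left, z up, the work surface at z = 0. Lengths are in m, angles in rad, forces in N, time in s.
With the tool pointing down it reaches from about 0.35 to 0.975 m from the base axis. Payload 4.9 kg.
Tool frame: the origin (TCP) lies midway between the tips of the shut fingers; the grasp point (between the pads) lies 19 mm behind it; z points along the fingers, y is the line along which they close (so a half turn about z gives the same grasp; the last joint's range is limited). The gripper opens to 85 mm and grips with 20 to 120 N. Pads are 22 mm wide; open, the fingers measure 114 mm over their backs; the gripper's body (76 mm by 85 mm) begins 54 mm behind the grasp point. The pads swing forward as they close: fully open they stand 13 mm farther back than shut.
Start: joints at [1.146, 0.053, 1.613, -0, 1.476, -0.119], TCP at [0.188, 0.596, 0.231] pointing down, gripper open.
Joint ranges: [-3.01, 3.01], [-1.01, 2.22], [0.06, 2.58], [-1.02, 4.17], [0.09, 2.62], [-3.14, 3.14]. Speed limits (rad/s): [2.57, 2.57, 3.14, 3.14, 3.14, 3.14].

## Interface

Orientations are given as a unit quaternion [w, x, y, z].
In Python, from plant import manip gives the robot as it stands.
- The arm moves only by the tool move_arm, never from a script. Its argument "increments" is one flat list of numbers, 5 for each row, row after row: the shift along the tool's x, y, z in mm, then the turn about the tool's z in rad, then the opening, from 0 (shut) to 1 (fully open). In form: [tx, ty, tz, spin, jaw, tx, ty, tz, spin, jaw, ...]. A call has 1 to 8 rows; each row shifts and turns the commanded pose from where the row before left it, along the tool's axes as they then stand; what a row does not reach is not made up. A row lasts 1/12 s, in which the tool goes at most 41.7 mm and 7.16 degrees, less where a joint would pass 70% of its speed; a pose out of reach is approached as far as the arm can. A call with a gripper value outside its range is refused whole. The fingers move at their own pace and stop on an object; the grip force is fixed at half the most. Time passes only in rows, so rows that do not move let the fingers close. It gives the time, the measured TCP pose, the force, the opening and the grip force at its end, in the units of the state.
- manip.state(): the state, without advancing time (a new reading comes with each control period).
- manip.grab_frame(name): name is "scene" or "top" or "wrist"; returns a dict with "image" (420x560x3 uint8, blue, green, red), "fov_y" (degrees; the focal length in pixels is half the picture's height over the tangent of half this angle, whatever the lens; pixels are square), "cx", "cy" (the principal point, pixels), "eye" and "rotation" of the camera in the world; the wrist camera has in their place "T_tool_cam" (4x4, takes a point from camera to tool coordinates, whose origin is the TCP and whose axes are the flange's). Camera axes: x right, y down, z forward; pixel columns grow to the right and rows downward; lengths in m; the calibration is good to about 2 mm. A picture is of the moment at which its call begins: read the wrist's pose just before it. There is no depth.
- manip.job_done(): hands the job in; it is judged then, once.
The state is a dict: "time": time; "joint_pos": joint angles; "joint_vel": joint speeds; "joint_efforts": joint torques, N m; "tool_pos": TCP position; "tool_rot": TCP orientation; "contact_force": force on the tool from outside, world axes, zero at the start; "ft_torque": the same for the moment, N m; "gripper_width": opening from 0.0 (shut) to 1.0 (fully open); "grasp_force": force on a finger pad.
Only numpy, scipy, OpenCV 4.12 (cv2) and the standard library are available. Lean on these libraries where they do the work, as an engineer would, in place of code of your own. Each camera call takes 0.05 s, during which the arm holds its last target. There are 200 camera calls.

## Task

Lay out the station in front of the tube rack, everything upright: the conical flask on the middle of the stirrer's round plate, the larger of the two amber jars from the front row on the middle of the balance's pan, and the beaker on the bench midway between the stirrer and the balance, in line with them. Stand the smaller of those two jars on the bench straight in front of the beaker (on its side away from the rack) with a gap of about 3 cm between them, and cover the beaker with the loose knobbed cover, centred on its rim. Leave the shallow round dish where it is.

Things in the scene. Friction and masses are not known exactly. Their poses are not given: they have to be found in the camera images.
- rack: Grey test-tube rack, 60 x 206 x 70 mm, capped tubes reaching 110 mm; fixed, turned up to 9 degrees. Origin: centre of its underside, on the bench (z = 0). -x points to its front (robot's side), y along its length. Stirrer and balance stand at its x = -120 mm, one at y = 190, the other at -190 mm (either way round), turned alike. Beside the rack: an amber bottle and a box, up to 100 mm tall.
- stirrer: Magnetic stirrer: grey box 150 x 140 x 65 mm with two knobs on its front and a white round plate, 120 mm across, on top. The plate's flat top is 75 mm above the bench. Fixed. Origin: on the bench, right below the centre of the plate. -x is its front.
- balance: Laboratory balance: white flat box 150 x 140 x 44 mm with a small display and two keys at the front and a round steel pan, 96 mm across, in the middle. The pan's flat top is 50 mm above the bench and does not give. Fixed. Origin: on the bench, right below the centre of the pan. -x is its front.
- flask: Conical glass flask with a dark rubber stopper fast in its neck; loose, about 0.11 kg. Base 68 mm across, tapering from 8 to 80 mm height into a straight neck 27 mm across (rim of 31 mm at 102 to 106 mm); stopper 23 mm across, top at 120 mm. Grip it by the neck from above. Origin: centre of its underside; z up its axis.
- beaker: Open white plastic beaker without handle, straight-sided, 56 mm across outside, 50 mm inside, 72 mm tall; loose, about 0.06 kg. Origin: centre of its underside; z up its axis.
- cover: Loose flat round steel cover for the beaker, a disc 64 mm across and 5 mm thick, flat below, with a black knob in the middle of its top, 16 mm across and 22 mm tall (knob top 27 mm above the underside); about 0.04 kg. It lies knob up. Origin: centre of its underside; z up through the knob.
- jar: The larger amber jar, closed with a white cap: 48 mm across, 80 mm tall, about 0.16 kg, loose, standing in the front row. Origin: centre of its underside; z up its axis.
- vial: The smaller amber jar, closed with a white cap: 30 mm across, 55 mm tall, about 0.04 kg, loose, standing in the front row. Origin: centre of its underside; z up its axis.
- dish: Shallow round dish of greenish glass with its lid on, 60 mm across, 16 mm tall, loose; not to be moved. Origin: centre of its underside. It stands in the front row: flask, beaker, cover, both jars and dish, in any order, 235 to 285 mm in front of the rack's centre, side by side about 110 mm or more between centres.

How it is judged:
At the end, for the whole second after the job is handed in: Upright, released, at rest: flask and larger jar on plate and pan, within 15 mm of centre; beaker within 15 mm (each way) of the midpoint; smaller jar in front, 14 to 46 mm gap, within 25 mm of the rack's centre line; cover on the rim, within 8 mm of centre (horizontal distance between flask and stirrer below 0.015 m and z of flask in the frame of stirrer between 0.07 and 0.08 m and horizontal distance between jar and balance below 0.015 m and z of jar in the frame of balance between 0.045 and 0.055 m and x of beaker in the frame of rack between -0.135 and -0.105 m and y of beaker in the frame of rack between -0.015 and 0.015 m and height (world z) of beaker between -0.004 and 0.004 m and horizontal distance between vial and beaker between 0.058 and 0.09 m and y of vial in the frame of rack between -0.025 and 0.025 m and x of vial in the frame of rack below -0.165 m and height (world z) of vial between -0.004 and 0.004 m and horizontal distance between cover and beaker below 0.008 m and z of cover in the frame of beaker between 0.068 and 0.076 m and angle between each of flask, jar, beaker, vial, cover's own z axis and vertical below 0.1 rad and linear speed of each of flask, jar, beaker, vial, cover below 0.02 m/s and contact force between the fingers and flask below 0.1 N and contact force between the fingers and jar below 0.1 N and contact force between the fingers and beaker below 0.1 N and contact force between the fingers and vial below 0.1 N and contact force between the fingers and cover below 0.1 N); the robot touches nothing.
It fails at once if the shallow dish is moved by more than 20 mm (distance of dish from where it was at the start of the episode above 0.02 m).
It also fails if it takes over 122 s, if anything falls off the work surface, if the arm or the gripper's body presses on something with over 40 N, if the wrist force passes 120 N, or if a joint passes its speed limit or range.

## Working session

There is one attempt and no reset: what is moved stays moved. The work goes in short steps, Python scripts to look and compute and a tool call to move; the robot and the scene stay as the last step left them, time stands still between calls to the robot, and variables do not carry over. Pictures are saved under pics/ and viewed, at most 14 in all, crops included, and the job is handed in when it is done.

Besides the shell and the picture viewer there is one more tool, called as name(argument=value, ...) on one line, values as JSON. move_arm: Moves the arm, as the interface text tells. Its arguments: {"type":"object","properties":{"increments":{"type":"array"}},"required":["increments"]}

```bash
mkdir -p pics; ls; python3 - <<'E'
from plant import manip
import cv2
print(manip.state())
for n in ("scene","top"):
    f=manip.grab_frame(n); cv2.imwrite(f"pics/{n}0.png",f["image"])
    print({k:v for k,v in f.items() if k!="image"})
    import pickle; pickle.dump(f,open(f"{n}.pkl","wb"))
E
```

```text
pics
{'time': 0.0, 'joint_pos': array([ 1.14600915e+00,  5.33367168e-02,  1.61429088e+00,  2.11666242e-05,
        1.47598788e+00, -1.19005291e-01]), 'joint_vel': array([-1.54895786e-04, -8.90999351e-04, -1.14520293e-03,  1.95043406e-05,
        1.20348939e-03,  3.24169566e-04]), 'joint_efforts': array([ 2.08159960e-03, -3.93669748e+01, -3.70186400e+01,  1.92535563e-04,
        7.14686859e-03, -7.36853565e-06]), 'tool_pos': array([0.18789011, 0.59544172, 0.23007736]), 'tool_rot': array([-2.81771004e-04,  1.52296909e-01,  9.88334270e-01, -9.71426832e-04]), 'contact_force': array([ 0.01495431,  0.09928704, -0.31170753]), 'ft_torque': array([ 0.02859418, -0.00989213,  0.07082142]), 'grasp_force': 0.0, 'gripper_width': 1.000353197394308}
{'fov_y': 56.363571377005755, 'cx': 280.8225510813484, 'cy': 211.31123523278504, 'eye': array([0.94866263, 0.45566208, 0.81978344]), 'rotation': array([-0.09836269,  0.2970321 ,  0.90565741, -0.2861492 ])}
{'fov_y': 52.78430027119019, 'cx': 283.2447406709028, 'cy': 205.07314600753264, 'eye': array([0.4425355 , 0.00279377, 1.16462832]), 'rotation': array([ 0.04621632, -0.69658471,  0.71356957, -0.05875603])}
```

```bash
python3 - <<'E'
import cv2
for n in ("scene","top"):
    cv2.imwrite(f"pics/{n}0b.png",cv2.resize(cv2.imread(f"pics/{n}0.png"),(800,600),interpolation=cv2.INTER_CUBIC))
E
```

```text
(no output)
```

View pics/scene0b.png

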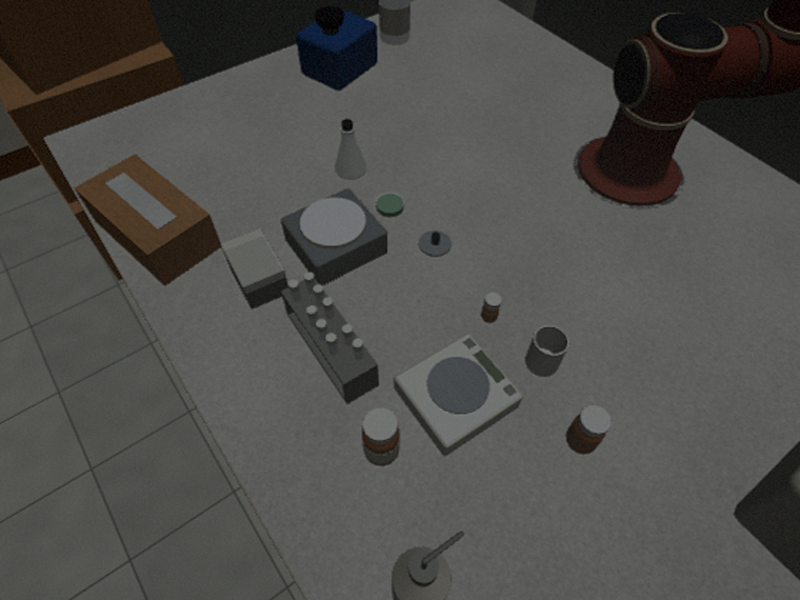

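View pics/top0b.png

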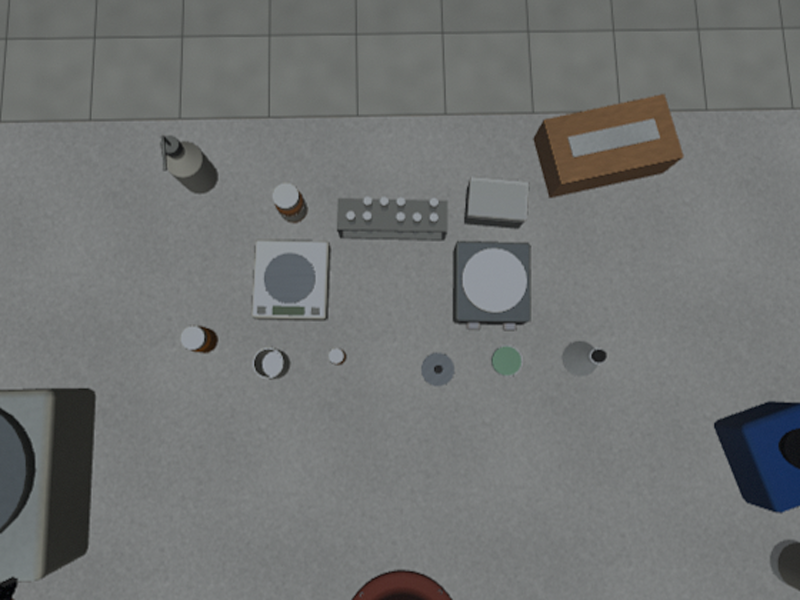

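The scene view (800x600) shows the flask at (350,150), dish (390,204), cover (435,243), vial (491,305), beaker (548,350) and jar (590,425). The top view shows the jar at (195,340), beaker (270,363), vial (337,356), cover (438,369), dish (507,361), flask (580,357), balance pan (290,278) and stirrer plate (494,280). I'll enlarge both for accurate pixels.

```bash
python3 - <<'E'
import cv2,numpy as np
def crop(n,x0,y0,w,h,s):
    c=cv2.imread(f"pics/{n}0.png")[y0:y0+h,x0:x0+w]
    c=(255*(c/255.)**0.6).astype('uint8')
    c=cv2.resize(c,None,fx=s,fy=s,interpolation=cv2.INTER_CUBIC)
    for i in range(0,w,20): cv2.putText(c,str(x0+i),(int(i*s),8),0,.3,(0,255,255)); cv2.line(c,(int(i*s),10),(int(i*s),16),(0,255,255))
    for j in range(0,h,20): cv2.putText(c,str(y0+j),(0,int(j*s)+3),0,.3,(0,255,255)); cv2.line(c,(22,int(j*s)),(28,int(j*s)),(0,255,255))
    cv2.imwrite(f"pics/{n}0c.png",c)
crop("top",120,120,320,160,2.5)
crop("scene",190,75,250,250,2.4)
E
```

```text
(no output)
```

View pics/top0c.png

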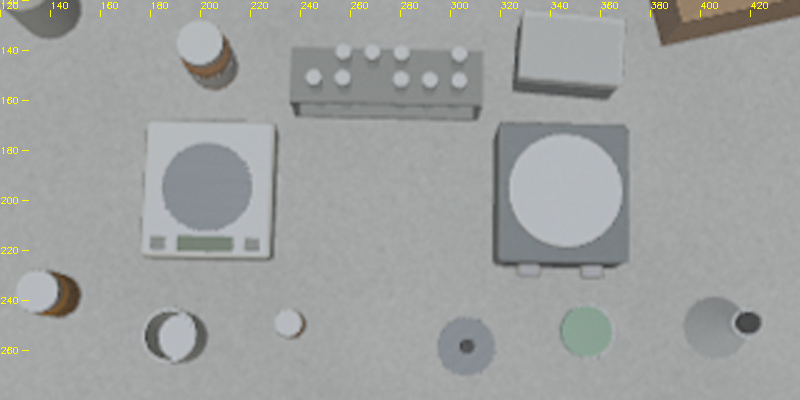

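View pics/scene0c.png

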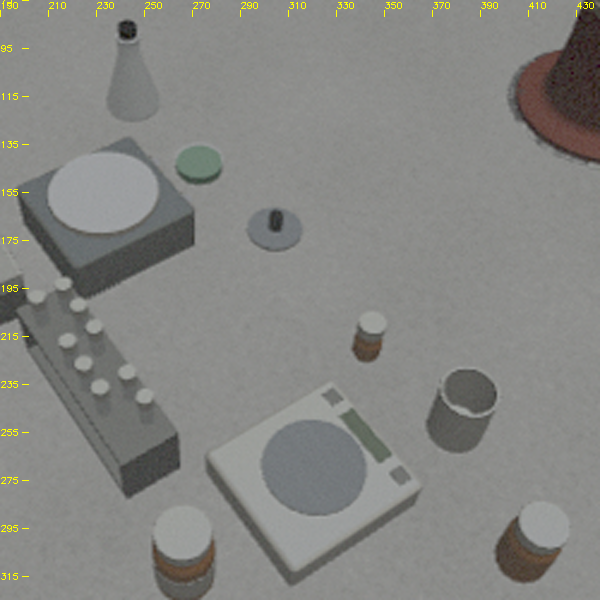

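Readings in the crops. Top: jar cap (37,292), beaker rim (172,336), vial cap (288,323), knob (467,346), dish (586,332), stopper (748,323), pan (207,187), plate (566,190). Scene: jar cap (543,527), rim (468,392), vial cap (372,323), knob top (276,212), dish (199,161), stopper (127,25), pan (313,467), plate (103,191).

```bash
cat > h.py <<'E'
import numpy as np,cv2,pickle
from scipy.spatial.transform import Rotation as R
def q2R(q): return R.from_quat(np.roll(q,-1)).as_matrix()
def ray(f,uv,Rm=None,eye=None):
    F=f["image"].shape[0]/2/np.tan(np.radians(f["fov_y"])/2)
    d=np.array([(uv[0]-f["cx"])/F,(uv[1]-f["cy"])/F,1])
    if Rm is None: Rm,eye=q2R(f["rotation"]),f["eye"]
    d=Rm@d; return eye,d/np.linalg.norm(d)
def tri(rs):
    A=sum(np.eye(3)-np.outer(d,d) for o,d in rs); b=sum((np.eye(3)-np.outer(d,d))@o for o,d in rs)
    p=np.linalg.solve(A,b); return p,[np.linalg.norm(np.cross(p-o,d)) for o,d in rs]
def atz(r,z): o,d=r; return o+d*(z-o[2])/d[2]
E
python3 - <<'E'
from h import *
T=pickle.load(open("top.pkl","rb"));S=pickle.load(open("scene.pkl","rb"))
P=dict(jar=((37,292),(543,527),.08),beaker=((172,336),(468,392),.072),vial=((288,323),(372,323),.055),cover=((467,346),(276,212),.027),dish=((586,332),(199,161),.016),flask=((748,323),(127,25),.12),pan=((207,187),(313,467),.05),plate=((566,190),(103,191),.075),
coverdisc=((466,346),(275,229),.005))
np.set_printoptions(precision=4,suppress=True)
for k,(t,s,z) in P.items():
    rt=ray(T,np.array(t)/2.5+120); rs=ray(S,np.array(s)/2.4+[190,75])
    p,e=tri([rt,rs]); print(k,p,"res",np.round(np.array(e)*1000,1),"top@z",atz(rt,z)[:2],"scene@z",atz(rs,z)[:2],z)
for t in [(291,47),(482,49),(481,108),(291,103)]: print(atz(ray(T,np.array(t)/2.5+120),.07))
for n,t in dict(bal=[(148,122),(275,124),(271,258),(142,257)],stir=[(497,123),(628,125),(627,263),(496,264)]).items():
    print(n,[atz(ray(T,np.array(a)/2.5+120),.044 if n=='bal' else .065)[:2] for a in t])
E
```

```text
jar [0.5319 0.3643 0.0738] res [0.4 0.4] top@z [0.5316 0.3618] scene@z [0.535  0.3653] 0.08
beaker [0.4833 0.2284 0.066 ] res [1.4 1.4] top@z [0.4839 0.226 ] scene@z [0.486  0.2313] 0.072
vial [0.4945 0.1101 0.0526] res [1. 1.] top@z [0.495  0.1091] scene@z [0.4953 0.1119] 0.055
cover [ 0.4664 -0.0779  0.0314] res [1. 1.] top@z [ 0.4672 -0.0789] scene@z [ 0.4631 -0.0801] 0.027
dish [ 0.4787 -0.209   0.0128] res [0.9 0.9] top@z [ 0.4793 -0.2091] scene@z [ 0.48   -0.2056] 0.016
flask [ 0.4801 -0.3495  0.1221] res [0.8 0.8] top@z [ 0.4808 -0.3508] scene@z [ 0.4783 -0.3513] 0.12
pan [0.642  0.1959 0.0454] res [0.8 0.8] top@z [0.6417 0.1945] scene@z [0.6433 0.1981] 0.05
plate [ 0.6248 -0.1839  0.0733] res [1.5 1.5] top@z [ 0.6256 -0.1846] scene@z [ 0.6246 -0.1812] 0.075
coverdisc [ 0.4665 -0.0782  0.0025] res [1.8 1.8] top@z [ 0.4677 -0.0793] scene@z [ 0.4669 -0.0752] 0.005
[0.7882 0.102  0.07  ]
[ 0.7818 -0.1025  0.07  ]
[ 0.7169 -0.0991  0.07  ]
[0.7266 0.1025 0.07  ]
bal [array([0.7156, 0.2593]), array([0.7104, 0.1224]), array([0.5647, 0.1276]), array([0.569, 0.264])]
stir [array([ 0.7014, -0.116 ]), array([ 0.6962, -0.256 ]), array([ 0.5484, -0.2467]), array([ 0.5506, -0.1093])]
```

Heights agree with the text to about 6 mm. Pan to plate measures 380 mm, as given, and the rack turns by about -0.044 rad. Targets: beaker (0.6335, 0.0055), vial (0.561, 0.009). Before moving, I'll check the grey thing near the gripper.

```bash
python3 - <<'E'
from plant import manip
from h import *
f=manip.grab_frame("wrist"); cv2.imwrite("pics/w0.png",f["image"]); print(np.round(f["T_tool_cam"],3),f["fov_y"])
T=pickle.load(open("top.pkl","rb"));S=pickle.load(open("scene.pkl","rb"))
for z in(0,.2): print([np.round(atz(ray(T,np.array(a)*.7),z),3) for a in((0,390),(53,390),(95,390),(88,555),(45,580))],[np.round(atz(ray(S,np.array(a)*.7),z),3) for a in((735,512),(798,442))])
E
```

```text
[[-0.    -0.949 -0.317  0.08 ]
 [ 1.    -0.    -0.    -0.   ]
 [ 0.    -0.317  0.949 -0.142]
 [ 0.     0.     0.     1.   ]] 65.20043576658051
[array([0.449, 0.746, 0.   ]), array([0.447, 0.647, 0.   ]), array([0.445, 0.569, 0.   ]), array([0.149, 0.567, 0.   ]), array([0.108, 0.641, 0.   ])] [array([0.433, 0.569, 0.   ]), array([0.264, 0.564, 0.   ])]
[array([0.448, 0.619, 0.2  ]), array([0.446, 0.537, 0.2  ]), array([0.444, 0.472, 0.2  ]), array([0.199, 0.47 , 0.2  ]), array([0.166, 0.532, 0.2  ])] [array([0.559, 0.541, 0.2  ]), array([0.431, 0.538, 0.2  ])]
```

View pics/w0.png

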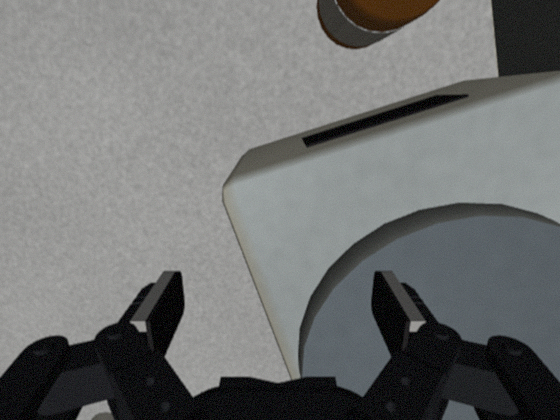

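The wrist view shows a grey centrifuge with a round lid below the gripper (edges near (225,190)–(560,75)). The gripper is clear above it, so I rise first, spin straight and then go to the jar.

move_arm(increments=[0,0,-20,-0.102,1,0,0,-20,-0.102,1,0,0,-20,-0.102,1,-28.7,-19.4,0,0,1,-28.7,-19.4,0,0,1,-28.7,-19.4,0,0,1,-28.7,-19.4,0,0,1,-28.7,-19.4,0,0,1])

```text
time: 0.82
tool_pos: [0.3326, 0.4979, 0.291]
tool_rot: [-0.0, -0.0, 1.0, -0.0]
contact_force: [-1.0, 0.2, -0.5]
gripper_width: 1.001
grasp_force: 0.0
```

move_arm(increments=[-28.7,-19.4,10,0,1,-28.7,-19.4,15,0,1,-28.7,-19.4,15,0,1,-28.7,-19.4,15,0,1,-28.7,-19.4,15,0,1,-28.7,-19.4,15,0,1,-28.7,-19.4,15,0,1,0,0,20,0,1])

```text
time: 1.48
tool_pos: [0.5375, 0.3597, 0.1714]
tool_rot: [0.002, 0.003, 1.0, -0.0]
contact_force: [0.1, 0.3, 0.6]
gripper_width: 1.005
grasp_force: 0.0
```

move_arm(increments=[0,0,20,0,1,0,0,20,0,1,0,0,0,0,1,0,0,0,0,1,0,0,0,0,1])

```text
time: 1.9
tool_pos: [0.533, 0.3636, 0.1324]
tool_rot: [0.001, -0.0, 1.0, 0.0]
contact_force: [0.3, 0.8, 0.3]
gripper_width: 0.999
grasp_force: 0.0
```

```bash
cat >> h.py <<'E'
def wrist(name=None,pts={}):
    from plant import manip
    s=manip.state(); f=manip.grab_frame("wrist")
    if name:
        im=(255*(f["image"]/255.)**.7).astype('uint8'); cv2.imwrite(name,im)
    T=np.eye(4);T[:3,:3]=q2R(s["tool_rot"]);T[:3,3]=s["tool_pos"]; W=T@f["T_tool_cam"]
    return s,f,W
E
python3 - <<'E'
from h import *
s,f,W=wrist("pics/w1.png"); print(s["tool_pos"]); pickle.dump((f,W),open("w1.pkl","wb"))
F=210/np.tan(np.radians(f["fov_y"])/2)
for p in [(.5325,.363,.08),(.5325,.363,0),(.4845,.228,.072)]:
    c=W[:3,:3].T@(np.array(p)-W[:3,3]); print(p,f["cx"]+F*c[0]/c[2],f["cy"]+F*c[1]/c[2],F/c[2])
E
```

```text
[0.53298771 0.36362475 0.13240902]
(0.5325, 0.363, 0.08) 277.68940924083523 229.11595778407934 1566.0014490174603
(0.5325, 0.363, 0) 277.60234681695516 194.27739162399138 1149.9771428935203
(0.4845, 0.228, 0.072) 58.251615145203374 151.75021951768787 1625.69233897593
```

View pics/w1.png

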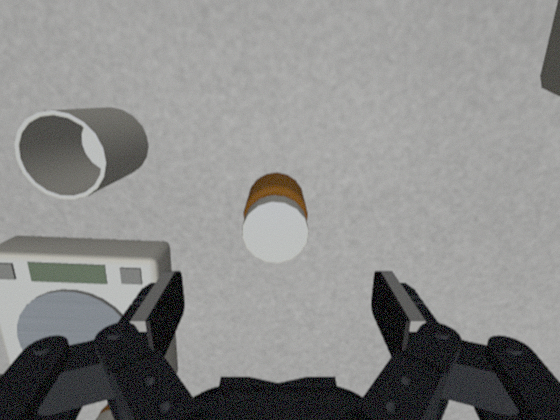

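Wrist view: jar cap at (275,229), where (278,229) was predicted. Beaker rim at (61,154), predicted (58,152). The model is good to 2 mm, so I grip the jar.

move_arm(increments=[0,-1.5,28,0,1,0,0,28,0,1,0,0,28,0,1,0,0,18,0,1,0,0,6,0,1,0,0,0,0,1,0,0,0,0,0,0,0,0,0,0])

```text
time: 2.62
tool_pos: [0.5343, 0.3628, 0.0261]
tool_rot: [0.002, -0.0, 1.0, 0.001]
contact_force: [0.8, -0.8, -0.8]
gripper_width: 0.742
grasp_force: 0.0
```

move_arm(increments=[0,0,0,0,0,0,0,0,0,0,0,0,0,0,0,0,0,0,0,0,0,0,0,0,0])

```text
time: 3.03
tool_pos: [0.5345, 0.3627, 0.0262]
tool_rot: [0.002, -0.0, 1.0, 0.001]
contact_force: [0.3, -1.1, 5.3]
gripper_width: 0.535
grasp_force: 62.1
```

move_arm(increments=[0,0,-30,0,0,0,0,-30,0,0,-16,-24,-30,0,0,-18.7,-28.7,0,0,0,-18.7,-28.7,0,0,0,-18.7,-28.7,0,0,0,-18.7,-28.7,0,0,0,-18.7,-28.7,0,0,0])

```text
time: 3.7
tool_pos: [0.6427, 0.1929, 0.1137]
tool_rot: [0.0, -0.0, 1.0, 0.0]
contact_force: [0.4, 0.5, -1.8]
gripper_width: 0.539
grasp_force: 62.1
```

move_arm(increments=[0,0,0,0,0,0,0,0,0,0,0,0,0,0,0,0,0,0,0,0])

```text
time: 4.03
tool_pos: [0.6414, 0.1952, 0.1132]
tool_rot: [-0.0, -0.001, 1.0, 0.0]
contact_force: [0.2, -0.7, -1.4]
gripper_width: 0.538
grasp_force: 62.1
```

move_arm(increments=[-2,0,14,0,0,0,0,14,0,0,0,0,5,0,0,0,0,2,0,0,0,0,1,0,0,0,0,0,0,0,0,0,0,0,0])

```text
time: 4.62
tool_pos: [0.6439, 0.1944, 0.0766]
tool_rot: [-0.0, -0.0, 1.0, -0.0]
contact_force: [-0.4, 0.4, -1.2]
gripper_width: 0.539
grasp_force: 62.1
```

move_arm(increments=[0,0,1,0,0,0,0,0,0,0,0,0,0,0,0])

```text
time: 4.87
tool_pos: [0.6442, 0.1943, 0.0763]
tool_rot: [0.0, -0.0, 1.0, 0.0]
contact_force: [-1.0, 0.7, -0.4]
gripper_width: 0.543
grasp_force: 62.2
```

move_arm(increments=[0,0,1,0,0,0,0,0,0,0,0,0,0,0,0])

```text
time: 5.12
tool_pos: [0.6443, 0.1943, 0.0762]
tool_rot: [0.0, -0.0, 1.0, 0.0]
contact_force: [-3.6, -0.1, 4.3]
gripper_width: 0.541
grasp_force: 62.7
```

move_arm(increments=[0,0,0,0,1,0,0,0,0,1,0,0,0,0,1,0,0,0,0,1,0,0,-20,0,1,0,0,-30,0,1,0,0,-35,0,1,14,3,-10,0,1])

```text
time: 5.78
tool_pos: [0.6343, 0.1972, 0.1768]
tool_rot: [0.005, 0.0, 1.0, 0.001]
contact_force: [1.0, 0.4, 1.3]
gripper_width: 1.002
grasp_force: 0.0
```

move_arm(increments=[29,6.4,0,0,1,29,6.4,0,0,1,29,6.4,0,0,1,29,6.4,0,0,1,29,6.4,0,0,1,0,0,20,0,1,0,0,20,0,1,0,0,0,0,1])

```text
time: 6.45
tool_pos: [0.482, 0.2286, 0.1262]
tool_rot: [-0.003, -0.0, 1.0, -0.001]
contact_force: [-0.8, -0.9, -0.9]
gripper_width: 0.997
grasp_force: 0.0
```

move_arm(increments=[0,0,0,0,1,0,0,0,0,1])

```text
time: 6.62
tool_pos: [0.4858, 0.2293, 0.1311]
tool_rot: [0.0, 0.0, 1.0, 0.0]
contact_force: [0.2, -1.0, 0.2]
gripper_width: 0.996
grasp_force: 0.0
```

```bash
python3 - <<'E'
from h import *
s,f,W=wrist("pics/w2.png"); print(s["tool_pos"])
F=210/np.tan(np.radians(f["fov_y"])/2)
for p in [(.485,.229,.072),(.495,.110,.055),(.642,.195,.13),(.642,.195,.05)]:
    c=W[:3,:3].T@(np.array(p)-W[:3,3]); print(p,f["cx"]+F*c[0]/c[2],f["cy"]+F*c[1]/c[2],F/c[2])
E
```

```text
[0.48576486 0.22933254 0.13111708]
(0.485, 0.229, 0.072) 278.14659569232845 224.88334230567102 1520.4790881834138
(0.495, 0.11, 0.055) 112.00340163407935 229.2163320023612 1395.6962171016169
(0.642, 0.195, 0.13) 225.22565944095774 485.8976592805589 1557.7341388724433
(0.642, 0.195, 0.05) 239.04786789579825 383.26078914839115 1145.4866578526858
```

View pics/w2.png

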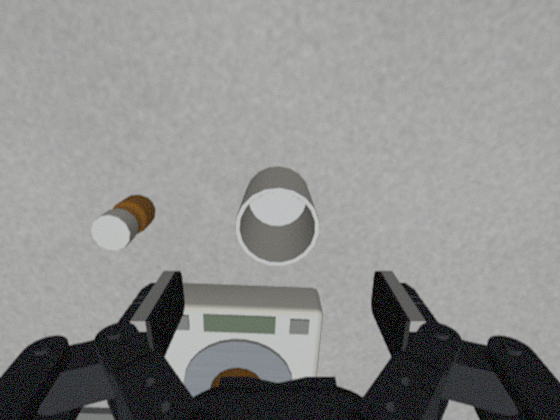

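Beaker rim at (277,227), predicted (278,225); vial cap at (112,229), exactly as predicted. The jar's base sits in the middle of the pan at about (238,375). Gripping the beaker.

move_arm(increments=[0,0,28,0,1,0,0,28,0,1,0,0,28,0,1,0,0,16,0,1,0,0,6,0,1,0,0,0,0,1,0,0,0,0,0.4,0,0,0,0,0.3])

```text
time: 7.33
tool_pos: [0.487, 0.2298, 0.0265]
tool_rot: [0.002, -0.0, 1.0, 0.001]
contact_force: [0.3, 1.0, 1.0]
gripper_width: 0.749
grasp_force: 0.0
```

move_arm(increments=[0,0,0,0,0,0,0,0,0,0,0,0,0,0,0,0,0,0,0,0,0,0,0,0,0])

```text
time: 7.75
tool_pos: [0.4873, 0.2299, 0.0269]
tool_rot: [0.002, -0.0, 1.0, 0.001]
contact_force: [0.5, -0.0, 6.0]
gripper_width: 0.639
grasp_force: 63.6
```

move_arm(increments=[0,0,-30,0,0,0,0,-30,0,0,-18.4,-28,-20,0,0,-18.4,-28,0,0,0,-18.4,-28,0,0,0,-18.4,-28,0,0,0,-18.4,-28,0,0,0,-18.4,-28,0,0,0])

```text
time: 8.42
tool_pos: [0.5961, 0.0598, 0.1047]
tool_rot: [0.0, -0.0, 1.0, 0.0]
contact_force: [0.5, 1.2, -0.4]
gripper_width: 0.636
grasp_force: 63.6
```

move_arm(increments=[-18.4,-28,0,0,0,-18.4,-28,0,0,0,0,0,0,0,0,0,0,0,0,0,0,0,0,0,0,0,0,0,0,0])

```text
time: 8.92
tool_pos: [0.6316, 0.0062, 0.104]
tool_rot: [-0.0, -0.001, 1.0, 0.0]
contact_force: [0.2, -0.3, -1.5]
gripper_width: 0.641
grasp_force: 63.6
```

Now x +2.5 mm and down 77 mm, then touch down.

move_arm(increments=[-2.5,0,25,0,0,0,0,25,0,0,0,0,18,0,0,0,0,6,0,0,0,0,2,0,0,0,0,0,0,0,0,0,0,0,0])

```text
time: 9.5
tool_pos: [0.6352, 0.0059, 0.0292]
tool_rot: [0.001, -0.001, 1.0, -0.0]
contact_force: [-0.2, -0.0, -0.5]
gripper_width: 0.641
grasp_force: 63.6
```

move_arm(increments=[0,0,1,0,0,0,0,0,0,0,0,0,0,0,0])

```text
time: 9.75
tool_pos: [0.6351, 0.0053, 0.0278]
tool_rot: [0.0, -0.0, 1.0, -0.0]
contact_force: [-0.1, 0.7, -1.2]
gripper_width: 0.639
grasp_force: 63.6
```

move_arm(increments=[0,0,1,0,0,0,0,0,0,0,0,0,0,0,0])

```text
time: 10.0
tool_pos: [0.6352, 0.0052, 0.027]
tool_rot: [0.0, -0.0, 1.0, 0.0]
contact_force: [-0.9, -0.4, 2.5]
gripper_width: 0.637
grasp_force: 63.7
```

move_arm(increments=[0,0,0.7,0,0,0,0,0,0,0,0,0,0,0,0])

```text
time: 10.25
tool_pos: [0.6353, 0.0052, 0.027]
tool_rot: [0.0, -0.0, 1.0, -0.0]
contact_force: [-4.2, 0.9, 7.9]
gripper_width: 0.642
grasp_force: 64.2
```

move_arm(increments=[0,0,-0.5,0,1,0,0,0,0,1,0,0,0,0,1,0,0,0,0,1,0,0,-25,0,1,0,0,-35,0,1,0,0,-35,0,1,20,15,-15,0,1])

```text
time: 10.92
tool_pos: [0.6195, 0.0182, 0.1421]
tool_rot: [0.005, 0.001, 1.0, -0.001]
contact_force: [-0.3, -0.2, 1.0]
gripper_width: 0.997
grasp_force: 0.0
```

move_arm(increments=[24,18,0,0,1,24,18,0,0,1,24,18,0,0,1,24,18,0,0,1,24,18,15,0,1,0,0,20,0,1,0,0,0,0,1,0,0,0,0,1])

```text
time: 11.58
tool_pos: [0.4939, 0.1102, 0.1001]
tool_rot: [-0.001, -0.0, 1.0, -0.0]
contact_force: [0.4, 0.1, 0.4]
gripper_width: 1.001
grasp_force: 0.0
```

move_arm(increments=[0,0,0,0,1,0,0,0,0,1])

```text
time: 11.75
tool_pos: [0.4964, 0.1098, 0.1025]
tool_rot: [0.001, 0.0, 1.0, 0.0]
contact_force: [-0.2, -0.7, -0.2]
gripper_width: 0.999
grasp_force: 0.0
```

move_arm(increments=[0.5,0,28,0,1,0,0,28,0,1,0,0,20,0,1,0,0,7,0,1,0,0,3,0,1,0,0,0,0,1,0,0,0,0,0.3,0,0,0,0,0])

```text
time: 12.42
tool_pos: [0.496, 0.1103, 0.017]
tool_rot: [0.002, -0.0, 1.0, 0.0]
contact_force: [-0.8, -0.2, -0.1]
gripper_width: 0.746
grasp_force: 0.0
```

move_arm(increments=[0,0,0,0,0,0,0,0,0,0,0,0,0,0,0,0,0,0,0,0,0,0,0,0,0,0,0,0,0,0,0,0,0,0,0])

```text
time: 13.0
tool_pos: [0.4952, 0.1103, 0.0162]
tool_rot: [0.001, -0.0, 1.0, 0.0]
contact_force: [-0.1, -0.2, 5.8]
gripper_width: 0.32
grasp_force: 59.3
```

move_arm(increments=[0,0,-30,0,0,0,0,-30,0,0,-16.3,-25.4,0,0,0,-16.3,-25.4,0,0,0,-16.3,-25.4,0,0,0,-16.3,-25.4,0,0,0,0,0,0,0,0,0,0,0,0,0])

```text
time: 13.67
tool_pos: [0.5597, 0.0076, 0.0746]
tool_rot: [-0.0, 0.001, 1.0, 0.0]
contact_force: [0.3, 0.1, -0.4]
gripper_width: 0.32
grasp_force: 59.3
```

move_arm(increments=[0,0,0,0,0,0,0,25,0,0,0,0,25,0,0,0,0,6,0,0,0,0,2,0,0,0,0,0,0,0,0,0,0,0,0])

```text
time: 14.25
tool_pos: [0.559, 0.0096, 0.0171]
tool_rot: [-0.0, -0.001, 1.0, 0.0]
contact_force: [0.5, 0.1, 0.2]
gripper_width: 0.322
grasp_force: 59.3
```

move_arm(increments=[0,0,1,0,0,0,0,0,0,0,0,0,0,0,0])

```text
time: 14.5
tool_pos: [0.5595, 0.0089, 0.0163]
tool_rot: [0.0, -0.0, 1.0, -0.0]
contact_force: [-0.3, 1.1, 0.1]
gripper_width: 0.318
grasp_force: 59.3
```

move_arm(increments=[0,0,0.7,0,0,0,0,0,0,0,0,0,0,0,0])

```text
time: 14.75
tool_pos: [0.5597, 0.0088, 0.0162]
tool_rot: [-0.0, -0.0, 1.0, 0.0]
contact_force: [-3.3, 1.4, 4.7]
gripper_width: 0.319
grasp_force: 59.8
```

move_arm(increments=[0,0,-0.5,0,1,0,0,0,0,1,0,0,0,0,1,0,0,0,0,1,0,0,0,0,1,0,0,-25,0,1,0,0,-35,0,1,0,0,-35,0,1])

```text
time: 15.42
tool_pos: [0.5582, 0.0088, 0.1104]
tool_rot: [-0.002, -0.0, 1.0, 0.0]
contact_force: [0.9, 0.1, 0.2]
gripper_width: 0.999
grasp_force: 0.0
```

move_arm(increments=[23.2,-22,0,0,1,23.2,-22,0,0,1,23.2,-22,0,0,1,23.2,-22,0,0,1,0,0,0,0,0.6,0,0,0,0,0.6,0,0,0,0,0.6,0,0,0,0,0.6])

```text
time: 16.08
tool_pos: [0.4674, -0.079, 0.1111]
tool_rot: [0.0, -0.0, 1.0, 0.0]
contact_force: [0.0, -0.3, 0.6]
gripper_width: 0.599
grasp_force: 0.0
```

```bash
python3 - <<'E'
from h import *
s,f,W=wrist("pics/w3.png"); print(s["tool_pos"],s["gripper_width"]); pickle.dump((f,W),open("w3.pkl","wb"))
F=210/np.tan(np.radians(f["fov_y"])/2)
for p in [(.467,-.0785,.027),(.467,-.0785,.005),(.5597,.0088,.055)]:
    c=W[:3,:3].T@(np.array(p)-W[:3,3]); print(p,f["cx"]+F*c[0]/c[2],f["cy"]+F*c[1]/c[2],F/c[2])
E
```

```text
[ 0.46742556 -0.07900475  0.11111793] 0.5985355448088092
(0.467, -0.0785, 0.027) 279.2524429153676 212.8131373470202 1369.4063839960675
(0.467, -0.0785, 0.005) 279.1146579859806 203.6374225632622 1259.7880704505567
(0.5597, 0.0088, 0.055) 397.27496279174835 343.85472638155284 1353.3926260629762
```

View pics/w3.png

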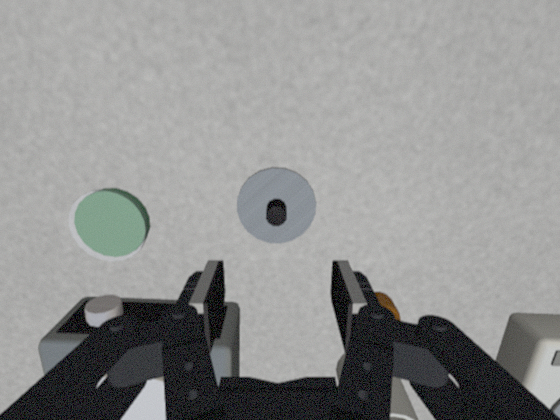

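Disc centre at (276,205), predicted (279,204), so I shift -1.5 mm in y. The dish is undisturbed at (112,222). Gripping the knob.

move_arm(increments=[-0.5,-1.5,30,0,0.6,0,0,30,0,0.6,0,0,24,0,0.6,0,0,12,0,0.6,0,0,5,0,0.6,0,0,0,0,0.6,0,0,0,0,0.6])

```text
time: 16.72
tool_pos: [0.4681, -0.0807, 0.0105]
tool_rot: [0.0, -0.001, 1.0, -0.0]
contact_force: [-0.3, 0.6, 0.2]
gripper_width: 0.596
grasp_force: 0.0
```

move_arm(increments=[0,0,0,0,0,0,0,0,0,0,0,0,0,0,0,0,0,0,0,0,0,0,0,0,0,0,0,0,0,0,0,0,0,0,0])

```text
time: 17.3
tool_pos: [0.4684, -0.0812, 0.0114]
tool_rot: [0.001, -0.0, 1.0, -0.0]
contact_force: [-0.7, 1.6, 5.7]
gripper_width: 0.157
grasp_force: 58.7
```

move_arm(increments=[0,0,-30,0,0,0,0,-35,0,0,0,0,-40,0,0,-27.7,14.4,0,0,0,-27.7,14.4,0,0,0,-27.7,14.4,0,0,0,-27.7,14.4,0,0,0,-27.7,14.4,0,0,0])

```text
time: 17.97
tool_pos: [0.6068, -0.008, 0.1149]
tool_rot: [0.0, -0.0, 1.0, -0.0]
contact_force: [-0.5, -0.9, -0.7]
gripper_width: 0.157
grasp_force: 58.5
```

move_arm(increments=[-27.7,14.4,0,0,0,0,0,0,0,0,0,0,0,0,0,0,0,0,0,0,0,0,0,0,0])

```text
time: 18.38
tool_pos: [0.6325, 0.0052, 0.1146]
tool_rot: [-0.0, 0.0, 1.0, -0.0]
contact_force: [-0.3, 0.0, -0.3]
gripper_width: 0.153
grasp_force: 58.6
```

```bash
python3 - <<'E'
from h import *
s,f,W=wrist("pics/w4.png"); print(s["tool_pos"],s["gripper_width"]); pickle.dump((f,W),open("w4.pkl","wb"))
F=210/np.tan(np.radians(f["fov_y"])/2)
for p in [(.6343,.0052,.072),(.6343,.0052,0),(.5597,.0088,.055),tuple(s["tool_pos"]-[0,0,.0114])]:
    c=W[:3,:3].T@(np.array(p)-W[:3,3]); print(p,f["cx"]+F*c[0]/c[2],f["cy"]+F*c[1]/c[2],F/c[2])
E
```

```text
[0.63253038 0.00515434 0.11462171] 0.15250788912710977
(0.6343, 0.0052, 0.072) 278.84122684596474 238.71242823768534 1632.4701121101207
(0.6343, 0.0052, 0) 278.5222630587776 203.21607363505564 1218.592240633691
(0.5597, 0.0088, 0.055) 284.947665037625 110.80777644928776 1695.059333878139
(np.float64(0.6325303834315492), np.float64(0.005154337698232865), np.float64(0.10322170730543342)) 278.9744556877938 259.8486821069907 1920.6791853835828
```

View pics/w4.png

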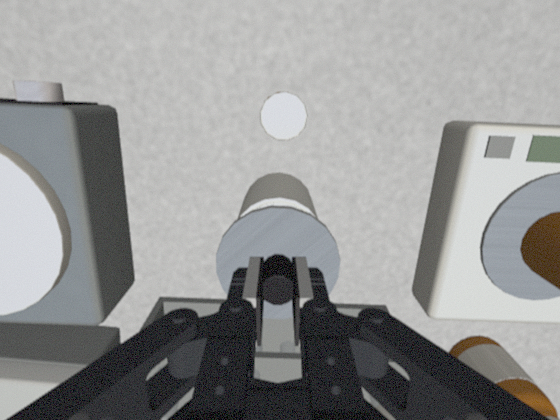

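Cover disc centred at (278,265), beaker below it at column 278, vial cap at (283,115). Cover and beaker line up in y. I add about 2.5 mm in x and lower.

move_arm(increments=[-2.5,0,12,0,0,0,0,12,0,0,0,0,4,0,0,0,0,1.5,0,0,0,0,0,0,0,0,0,0,0,0])

```text
time: 18.93
tool_pos: [0.6358, 0.0056, 0.0851]
tool_rot: [-0.0, -0.0, 1.0, 0.0]
contact_force: [0.8, -0.3, -0.1]
gripper_width: 0.156
grasp_force: 58.7
```

move_arm(increments=[0,0,1,0,0,0,0,0,0,0,0,0,0,0,0])

```text
time: 19.18
tool_pos: [0.636, 0.0056, 0.0845]
tool_rot: [0.0, -0.0, 1.0, 0.0]
contact_force: [0.8, -0.4, -0.6]
gripper_width: 0.158
grasp_force: 58.7
```

move_arm(increments=[0,0,0.7,0,0,0,0,0,0,0,0,0,0,0,0])

```text
time: 19.43
tool_pos: [0.6359, 0.0056, 0.0837]
tool_rot: [-0.0, -0.0, 1.0, -0.0]
contact_force: [0.2, -0.2, -0.3]
gripper_width: 0.155
grasp_force: 58.7
```

move_arm(increments=[0,0,0.8,0,0,0,0,0,0,0,0,0,0,0,0])

```text
time: 19.68
tool_pos: [0.6362, 0.0056, 0.0835]
tool_rot: [0.0, -0.0, 1.0, -0.0]
contact_force: [-2.0, -0.3, 2.5]
gripper_width: 0.16
grasp_force: 58.8
```

move_arm(increments=[0,0,0.7,0,0,0,0,0,0,0,0,0,0,0,0])

```text
time: 19.93
tool_pos: [0.6365, 0.0056, 0.0835]
tool_rot: [0.001, -0.0, 1.0, -0.0]
contact_force: [-0.7, 1.2, 5.4]
gripper_width: 0.156
grasp_force: 59.1
```

move_arm(increments=[0,0,-0.5,0,0.7,0,0,0,0,0.7,0,0,0,0,0.7,0,0,0,0,0.7,0,0,-25,0,0.7,0,0,-35,0,1,0,0,-35,0,1,13,-29.6,0,0,1])

```text
time: 20.6
tool_pos: [0.6284, -0.0215, 0.1869]
tool_rot: [0.007, -0.002, 1.0, -0.0]
contact_force: [1.2, -1.2, 2.4]
gripper_width: 0.995
grasp_force: 0.0
```

move_arm(increments=[13,-29.6,0,0,1,13,-29.6,0,0,1,13,-29.6,0,0,1,13,-29.6,0,0,1,13,-29.6,0,0,1,13,-29.6,0,0,1,13,-29.6,0,0,1,13,-29.6,0,0,1])

```text
time: 21.27
tool_pos: [0.5181, -0.2621, 0.1775]
tool_rot: [-0.0, -0.0, 1.0, 0.0]
contact_force: [0.4, 0.5, -0.0]
gripper_width: 0.998
grasp_force: 0.0
```

move_arm(increments=[13,-29.6,0,0,1,13,-29.6,0,0,1,13,-29.6,0,0,1,0,0,0,0,1,0,0,0,0,1,0,0,0,0,1,0,0,0,0,1])

```text
time: 21.85
tool_pos: [0.4804, -0.3486, 0.1774]
tool_rot: [-0.0, -0.001, 1.0, 0.0]
contact_force: [-0.7, 0.5, -0.2]
gripper_width: 1.002
grasp_force: 0.0
```

```bash
python3 - <<'E'
from h import *
s,f,W=wrist("pics/w5.png"); print(s["tool_pos"],s["gripper_width"])
F=210/np.tan(np.radians(f["fov_y"])/2)
for p in [(.4805,-.350,.12),(.4805,-.350,0)]:
    c=W[:3,:3].T@(np.array(p)-W[:3,3]); print(p,f["cx"]+F*c[0]/c[2],f["cy"]+F*c[1]/c[2],F/c[2])
E
```

```text
[ 0.48039196 -0.34863652  0.17743638] 1.0020921541597598
(0.4805, -0.35, 0.12) 276.5489980546262 227.15375413774336 1529.6622946974987
(0.4805, -0.35, 0) 276.82416120970805 182.55627218915973 999.5885383560467
```

View pics/w5.png

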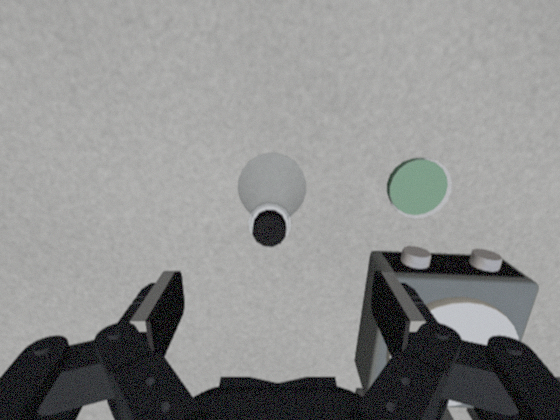

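Stopper at (269,228), base centre (272,186): the flask stands about 5 mm further in -y and 2 mm further in +x than thought. Correcting, then gripping its neck.

move_arm(increments=[-1.5,-6,28,0,1,0,0,28,0,1,0,0,28,0,1,0,0,14,0,1,0,0,6,0,1,0,0,0,0,1,0,0,0,0,0.5,0,0,0,0,0.5])

```text
time: 22.57
tool_pos: [0.4828, -0.3565, 0.076]
tool_rot: [0.001, -0.0, 1.0, -0.001]
contact_force: [-0.5, 0.8, -0.2]
gripper_width: 0.75
grasp_force: 0.0
```

move_arm(increments=[0,0,0,0,0,0,0,0,0,0,0,0,0,0,0,0,0,0,0,0,0,0,0,0,0,0,0,0,0,0,0,0,0,0,0])

```text
time: 23.15
tool_pos: [0.4823, -0.3557, 0.0752]
tool_rot: [0.001, -0.0, 1.0, -0.0]
contact_force: [-0.8, 3.2, 6.1]
gripper_width: 0.328
grasp_force: 58.1
```

move_arm(increments=[0,0,-30,0,0,0,0,-40,0,0,0,0,-40,0,0,-17.9,21.5,0,0,0,-17.9,21.5,0,0,0,-17.9,21.5,0,0,0,-17.9,21.5,0,0,0,-17.9,21.5,0,0,0])

```text
time: 23.82
tool_pos: [0.5714, -0.2472, 0.1834]
tool_rot: [-0.0, 0.0, 1.0, -0.0]
contact_force: [-0.4, -0.6, -0.5]
gripper_width: 0.327
grasp_force: 58.7
```

move_arm(increments=[-17.9,21.5,0,0,0,-17.9,21.5,0,0,0,-17.9,21.5,0,0,0,0,0,0,0,0,0,0,0,0,0,0,0,0,0,0,0,0,0,0,0])

```text
time: 24.4
tool_pos: [0.624, -0.1844, 0.1833]
tool_rot: [-0.0, 0.0, 1.0, -0.0]
contact_force: [0.2, -0.4, -0.8]
gripper_width: 0.328
grasp_force: 58.8
```

Target z is 0.150, 33 mm down.

move_arm(increments=[-1,0,14,0,0,0,0,12,0,0,0,0,4,0,0,0,0,1.5,0,0,0,0,0,0,0,0,0,0,0,0])

```text
time: 24.9
tool_pos: [0.6254, -0.1837, 0.1516]
tool_rot: [-0.0, 0.0, 1.0, 0.0]
contact_force: [1.0, -0.0, -1.0]
gripper_width: 0.332
grasp_force: 58.8
```

move_arm(increments=[0,0,1,0,0,0,0,0,0,0,0,0,0,0,0])

```text
time: 25.15
tool_pos: [0.6257, -0.1836, 0.1512]
tool_rot: [0.0, -0.0, 1.0, -0.0]
contact_force: [0.7, -0.8, -1.3]
gripper_width: 0.326
grasp_force: 58.8
```

move_arm(increments=[0,0,0.7,0,0,0,0,0,0,0,0,0,0,0,0])

```text
time: 25.4
tool_pos: [0.6257, -0.1836, 0.1505]
tool_rot: [0.0, -0.0, 1.0, -0.0]
contact_force: [-0.7, -0.3, -0.9]
gripper_width: 0.324
grasp_force: 58.8
```

move_arm(increments=[0,0,0.7,0,0,0,0,0,0,0,0,0,0,0,0])

```text
time: 25.65
tool_pos: [0.6259, -0.1836, 0.1502]
tool_rot: [0.0, -0.0, 1.0, -0.0]
contact_force: [0.5, 0.4, 0.7]
gripper_width: 0.325
grasp_force: 58.9
```

move_arm(increments=[0,0,0.6,0,0,0,0,0,0,0,0,0,0,0,0])

```text
time: 25.9
tool_pos: [0.6261, -0.1837, 0.1502]
tool_rot: [0.001, -0.0, 1.0, -0.0]
contact_force: [-2.2, 1.6, 4.4]
gripper_width: 0.327
grasp_force: 59.2
```

Contact. I release, rise, retreat toward the robot so the top camera sees clearly, and inspect.

move_arm(increments=[0,0,-0.5,0,1,0,0,0,0,1,0,0,0,0,1,0,0,0,0,1,0,0,-15,0,1,0,0,-30,0,1,0,0,-35,0,1,0,0,-30,0,1])

```text
time: 26.57
tool_pos: [0.6257, -0.1836, 0.2624]
tool_rot: [0.0, -0.0, 1.0, -0.0]
contact_force: [0.8, -0.7, 0.8]
gripper_width: 1.002
grasp_force: 0.0
```

move_arm(increments=[15,-35,0,0,1,15,-35,0,0,1,15,-35,0,0,1,15,-35,0,0,1,15,-35,0,0,1,15,-35,0,0,1,15,-35,0,0,1,0,0,0,0,1])

```text
time: 27.23
tool_pos: [0.5176, -0.4345, 0.2607]
tool_rot: [-0.0, 0.003, 1.0, -0.002]
contact_force: [-0.6, 0.2, -0.3]
gripper_width: 1.002
grasp_force: 0.0
```

```bash
python3 - <<'E'
from plant import manip
from h import *
print(manip.state()["tool_pos"])
t=manip.grab_frame("top");s=manip.grab_frame("scene")
pickle.dump((t,s),open("end.pkl","wb"))
def crop(im,x0,y0,w,h,k):
    c=(255*(im[y0:y0+h,x0:x0+w]/255.)**0.6).astype('uint8'); return cv2.resize(c,None,fx=k,fy=k,interpolation=cv2.INTER_CUBIC)
cv2.imwrite("pics/t9.png",crop(t["image"],160,120,266,150,3)); cv2.imwrite("pics/s9.png",crop(s["image"],190,75,250,250,2.4))
E
```

```text
[ 0.51757635 -0.43450533  0.26066968]
```

View pics/t9.png

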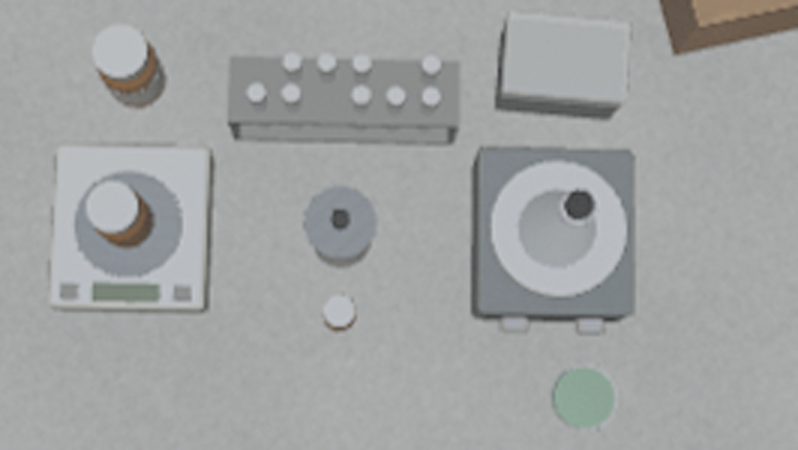

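View pics/s9.png

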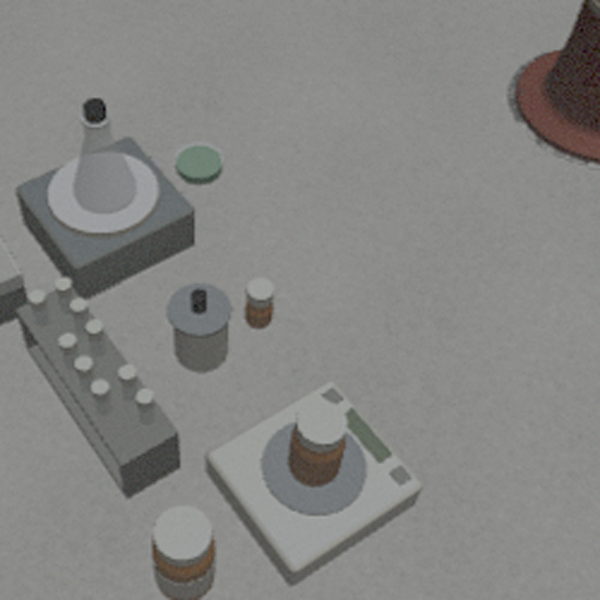

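Final views. Top crop: flask base (557,229) on plate (559,228), jar cap (113,209) on pan (129,224), cover (340,222) with knob (340,218), vial cap (338,310). Everything is upright and the dish is in place at (584,397). I'll check the numbers, using both views where I can.

```bash
python3 - <<'E'
from h import *
np.set_printoptions(precision=4,suppress=True)
t,s=pickle.load(open("end.pkl","rb"))
for k,(a,b,z) in dict(jar=((113,209),(321,425),.13),flask=((579,205),(95,110),.195),cover=((340,222),(199,309),.077),knob=((340,217),(199,295),.099),vial=((338,310),(260,290),.055)).items():
    ra=ray(t,np.array(a)/3+[160,120]);rb=ray(s,np.array(b)/2.4+[190,75]);p,e=tri([ra,rb]);print(k,p,np.array(e)*1e3,atz(ra,z)[:2],atz(rb,z)[:2])
print("beaker base low edge top-view", atz(ray(t,np.array((342,265))/3+[160,120]),0), "scene", atz(ray(s,np.array((201,369))/2.4+[190,75]),0))
E
```

```text
jar [0.6417 0.1954 0.1223] [0.6991 0.6991] [0.6406 0.1935] [0.6446 0.1988]
flask [ 0.6234 -0.1805  0.1894] [1.2679 1.2679] [ 0.6233 -0.1803] [ 0.6255 -0.1737]
cover [0.6343 0.0073 0.0756] [1.1505 1.1505] [0.6349 0.0065] [0.6342 0.009 ]
knob [0.6344 0.0073 0.0985] [1.4111 1.4111] [0.6353 0.0063] [0.6337 0.0087]
vial [0.5599 0.0109 0.0528] [1.1475 1.1475] [0.5604 0.01  ] [0.5603 0.013 ]
beaker base low edge top-view [0.6081 0.0058 0.    ] scene [0.6449 0.0264 0.    ]
```

Everything measures within tolerance, so I hand in.

```bash
python3 -c "
from plant import manip
print(manip.job_done())"
```

```text
the job is handed in; nothing more can be done
None
```

The job is handed in: the flask is on the stirrer, the larger jar on the balance, the covered beaker midway between them with the smaller jar about 3 cm in front, and the dish left where it was; my last camera measurements put everything within tolerance, but the hand-in gave no verdict.

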